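# Spread the blocks in the feed tray and hold the dead-man lever at run

### The job

Spread the three heaped wooden blocks out in the shallow feed tray so that all lie flat on its floor in a single layer and none touches another. Then press the sprung dead-man lever down from above with the gripper to its half-way run position, where the lever is level, and keep it there without ever pressing it down onto its bottom stop; the program finishes while still holding the lever at run. Leave the glue brush and the loose wedge where they are.

Things in the scene. Friction and masses are not known exactly. Their poses are not given: they have to be found in the camera images.
- tray_floor (a point): Shallow fixed grey sheet-metal tray, 210 x 380 mm outside, with a 22 mm high, 5 mm thick rim. This point is the centre of the top of its floor, 6 mm above the work surface; the inside measures 200 mm along its x and 370 mm along its y; z up.
- long_block_center (a point): Brown finger-jointed wooden block, 160 mm long, 48 mm wide, 26 mm thick, the longest of the three. Its origin is the centre of the block, half-way up its thickness; own y runs along the length, x across the width, z is up through the 26 mm thickness. At the start it is the bottom of the heap, flat on the floor near the middle of the tray, its length roughly along the tray's x.
- broad_block_center (a point): Pale finger-jointed wooden block, 130 mm long, 58 mm wide, 26 mm thick, the broadest of the three. Its origin is the centre of the block, half-way up its thickness; own y runs along the length, x across the width, z is up through the 26 mm thickness. At the start it is the middle of the heap, lying across the long block.
- short_block_center (a point): Brown finger-jointed wooden block with a white end, 120 mm long, 43 mm wide, 26 mm thick, the shortest of the three. Its origin is the centre of the block, half-way up its thickness; own y runs along the length, x across the width, z is up through the 26 mm thickness. At the start it is the top of the heap, lying across the broad block.
- lever_pivot (a point): Pivot of the dead-man lever, on the grey fixed base to the right of the tray (base plate 130 x 84 mm, two upright cheeks 96 mm high with level top edges). The point lies 90 mm above the work surface; from it the lever reaches out along the base's own -x (towards the robot), so this frame's yaw gives the lever's heading; z up.
- lever_pad (a point): Centre of the top face of the black pad (44 mm along the lever, 50 mm across, 12 mm thick) at the lever's free end, where it is pressed. It is 112 mm out from the pivot and lies 6 mm above the lever's middle plane. It stands 120 mm above the work surface at rest, 96 mm at run (lever level, its top flush with the cheeks' top edges) and 71 mm at the bottom stop.
- run_lever (a joint): Angle of the sprung dead-man lever: 0 at rest (pad end tilted up 0.22 rad), 0.22 rad at run (lever level), 0.44 rad on its bottom stop; pressing the pad down makes it grow. The spring returns it when let go and pushes back with about 2 N on the pad at first, 8 N at run and 14 N at the bottom.
- brush: Flat glue brush, 40 x 199 x 14 mm, lying on the near edge of the surface in front of the lever; bystander. Origin on its underside, length along its y.
- wedge: Hardwood wedge, 30 x 100 x 20 mm, lying on the near part of the surface between the tray and the lever; bystander. Origin at the centre of its underside, length along its y.

How it is judged:
By the outcome, as a careful person would: the job done as asked, in the order asked, and still so for the second after the job is handed in, while the arm keeps its last pose, push and grip.
It also fails if it takes over 61 s, if anything falls off the work surface, if the arm or the gripper's body presses on something with over 40 N, if the wrist force passes 120 N, or if a joint passes its speed limit or range.

### The arm

A 7-joint arm with a two-finger parallel gripper is mounted at the origin on a cart in front of the work surface, level with it; the furniture and walls round the work are solid. World frame = base frame: x ahead of the robot, y to its left, z up, the work surface at z = 0. Lengths are in m, angles in rad, forces in N, time in s.
With the tool pointing down it reaches from about 0.4 to 0.85 m from the base axis. Payload 10.4 kg.
Tool frame: the origin (TCP) lies midway between the tips of the shut fingers; the grasp point (between the pads) lies 19 mm behind it (grip_point_offset is the distance from the TCP to the grasp point, in m); y points along the fingers, z is the direction in which the jaws open and shut, and the axes are right-handed (so a half turn about y gives the same grasp; the last joint's range is limited). The gripper opens to 85 mm and grips with 20 to 120 N. Pads are 22 mm wide; open, the fingers measure 114 mm over their backs; the gripper's body (76 mm by 85 mm) begins 54 mm behind the grasp point. The pads swing forward as they close: fully open they stand 13 mm farther back than shut.
Start: joints at [-1.206, 0.332, -0.065, 1.46, 0.022, 1.35, -0.088], TCP at [0.236, 0.579, 0.231] pointing down, gripper open.
Joint ranges: [-2.6, 2.6], [-0.5, 2.12], [-1.47, 1.34], [0.16, 2.42], [-1.27, 4.41], [0.06, 2.06], [-2.6, 2.6]. Speed limits (rad/s): [2.22, 2.22, 2.79, 2.79, 3.14, 3.14, 3.14].

### API

Orientations are given as a unit quaternion [x, y, z, w].
In Python, from workcell import * gives the robot as it stands.
- The arm moves only by the tool send_rows, never from a script. Its argument "motion" is a list of rows, each a list of 7 numbers: the opening in per cent of the stroke, from 0 (shut) to 100 (fully open), then the shift along the tool's x, y, z in m, then the turn, a rotation vector about the tool's x, y, z in rad. In form: [[claw, tx, ty, tz, ax, ay, az], ...]. A call has 1 to 10 rows; each row is the pose to reach, as a shift and turn from the pose commanded when the call began, along the tool's axes at that moment; what a row does not reach only later rows make up. A row lasts 1/12 s, in which the tool goes at most 41.7 mm and 7.16 degrees, less where a joint would pass 70% of its speed; a pose out of reach is approached as far as the arm can. A call with a gripper value outside its range is refused whole. The fingers move at their own pace and stop on an object; "squeeze" is the grip in N (left out, the last holds). Time passes only in rows, so rows that repeat a pose let the fingers close. It gives the time, the measured TCP pose, the force and the opening at its end, in the units of the state.
- get_obs(): the state, without advancing time (a new reading comes with each control period).
- camera(name): name is "scene" or "top" or "wrist"; returns a dict with "pixels" (420x560x3 uint8, red, green, blue), "range_z" (420x560 float32, m along the optical axis (not along the pixel's ray), 0 where there is no reading), "fovy" (degrees; the focal length in pixels is half the picture's height over the tangent of half this angle, whatever the lens; pixels are square), "cx", "cy" (the principal point, pixels), "view" (4x4, takes a point from world to camera coordinates); the wrist camera has in their place "T_tool_cam" (4x4, takes a point from camera to tool coordinates, whose origin is the TCP and whose axes are the tool frame's). Camera axes: x right, y down, z forward; pixel columns grow to the right and rows downward; lengths in m; the calibration is good to about 2 mm. A picture is of the moment at which its call begins: read the wrist's pose just before it.
- hand_in(): hands the job in, once; it reports no verdict.
The state is a dict: "clock": time; "joint_pos": joint angles; "joint_velocities": joint speeds; "tau": joint torques, N m; "position": TCP position; "ee_rot": TCP orientation; "ft_force": force on the tool from outside, world axes, zero at the start; "torque": the same for the moment, N m; "grip_width": opening from 0.0 (shut) to 1.0 (fully open).
Only numpy, scipy, OpenCV 4.12 (cv2) and the standard library are available. Lean on these libraries where they do the work, as an engineer would, in place of code of your own. Each camera call takes 0.05 s, during which the arm holds its last target.

## Working session

There is one attempt and no reset: what is moved stays moved. The work goes in short steps, Python scripts to look and compute and a tool call to move; the robot and the scene stay as the last step left them, time stands still between calls to the robot, and variables do not carry over. Pictures are saved under pics/ and viewed, and the job is handed in when it is done.

Besides the shell and the picture viewer there is one more tool, called after "Request:" as name(argument=value, ...) on one line, values as JSON. send_rows: Moves the arm, as the interface text tells. Its arguments: {"type":"object","properties":{"motion":{"type":"array"},"squeeze":{"type":"number"}},"required":["motion"]}

```bash
mkdir -p pics; ls; cat > h.py <<'E'
from workcell import *
import numpy as np, cv2
from scipy.spatial.transform import Rotation as R
def shot(name,fn):
    o=get_obs(); c=camera(name); cv2.imwrite('pics/'+fn+'.png',c['pixels'][:,:,::-1]); 
    h=c['pixels'].shape[0]; c['f']=h/2/np.tan(np.radians(c['fovy'])/2)
    if 'view' in c: c['T']=np.linalg.inv(c['view'])
    else:
        T=np.eye(4);T[:3,:3]=R.from_quat(o['ee_rot']).as_matrix();T[:3,3]=o['position'];c['T']=T@c['T_tool_cam']
    d=c['range_z'].astype(float); v,u=np.mgrid[:d.shape[0],:d.shape[1]]
    P=np.stack([(u-c['cx'])/c['f']*d,(v-c['cy'])/c['f']*d,d],-1)
    c['P']=P@c['T'][:3,:3].T+c['T'][:3,3]; c['P'][d==0]=np.nan
    return c
def st():
    o=get_obs(); print({k:(np.round(o[k],4).tolist()) for k in ['clock','joint_pos','position','ee_rot','ft_force','grip_width']}); return o
E
python3 - <<'E'
from h import *
o=st(); print(R.from_quat(o['ee_rot']).as_matrix().round(3))
for n in ['scene','top','wrist']:
    c=shot(n,n+'0'); print(n,c['fovy'],c['T'].round(3).tolist(),np.mean(c['range_z']==0)); np.save(n+'0.npy',c['P'])
E
```

```text
pics
{'clock': 0.0, 'joint_pos': [-1.2056, 0.3328, -0.0647, 1.4609, 0.0216, 1.3499, -0.0885], 'position': [0.2362, 0.5782, 0.2305], 'ee_rot': [0.6943, -0.1364, 0.1362, -0.6934], 'ft_force': [0.7873, 0.8034, 0.0714], 'grip_width': 0.9973}
[[ 0.926 -0.001  0.378]
 [-0.378 -0.001  0.926]
 [ 0.    -1.    -0.001]]
scene 42.0615340907781 [[0.879, -0.267, 0.396, -0.02], [-0.477, -0.519, 0.709, -0.915], [0.016, -0.812, -0.584, 0.782], [0.0, 0.0, 0.0, 1.0]] 0.028035714285714285
top 43.3220432178777 [[-0.024, -0.997, 0.074, 0.348], [-1.0, 0.025, 0.015, -0.086], [-0.017, -0.074, -0.997, 1.346], [0.0, 0.0, 0.0, 1.0]] 0.003835034013605442
wrist 61.21775540588771 [[0.378, 0.876, 0.298, 0.16], [0.926, -0.358, -0.122, 0.61], [-0.001, 0.322, -0.947, 0.373], [0.0, 0.0, 0.0, 1.0]] 0.003937074829931973
```

View pics/scene0.png

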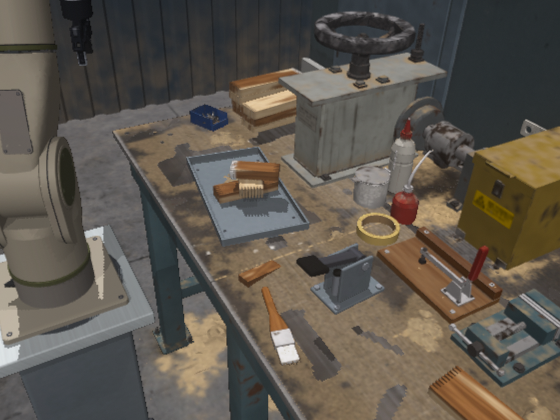

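View pics/top0.png

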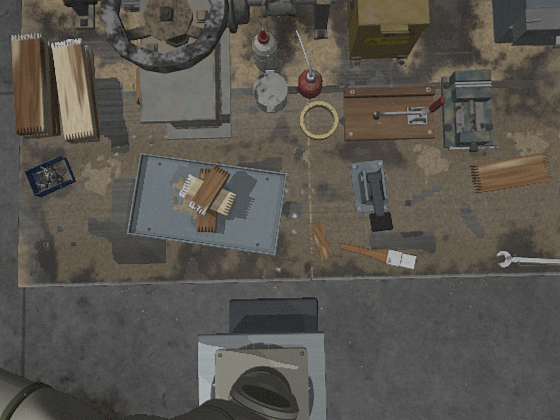

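The top view shows the tray at about (207,203), the heap at (208,198), the lever at (370,190) with its pad at (381,220), the wedge at (320,240) and the brush at (380,253). Next I'll segment by height.

```bash
python3 - <<'E'
from h import *
P=np.load('top0.npy'); I=cv2.imread('pics/top0.png')
def big(x0,x1,y0,y1,fn,s):
    cv2.imwrite('pics/'+fn+'.png',cv2.resize(I[y0:y1,x0:x1],None,fx=s,fy=s,interpolation=cv2.INTER_CUBIC))
big(120,295,145,260,'z1',4.5); big(300,420,150,280,'z2',4.5)
Z=P[...,2]
def rect(m,n):
    m=m.astype(np.uint8); k,l,s,_=cv2.connectedComponentsWithStats(m)
    for i in range(1,k):
        if s[i,4]>40:
            pts=P[l==i][:,:2]; r=cv2.minAreaRect((pts*1000).astype(np.float32)); print(n,s[i].tolist(),np.round(r[0],1),np.round(r[1],1),round(r[2],1),'z',np.nanmedian(P[l==i][:,2]).round(4),'mean',pts.mean(0).round(4))
t=np.zeros(Z.shape,bool); t[145:262,120:295]=1
print(np.percentile(Z[t],[2,10,25,50,75,90,97,99.5]).round(4))
rect(t&(Z>0.072),'top'); rect(t&(Z>0.047)&(Z<0.070),'mid');rect(t&(Z>0.024),'heap'); rect(t&(Z>0.003),'tray')
t=np.zeros(Z.shape,bool); t[150:240,335:420]=1
rect(t&(Z>0.088),'lev');rect(t&(Z>0.003),'levbase')
rows=[(r,c) for r in range(156,236,4) for c in (366,370,374,378,382,386)]
for r in range(156,236,4): print(r,[P[r,c].round(3).tolist() for c in (362,368,374,380,386)])
E
```

```text
[nan nan nan nan nan nan nan nan]
top [188, 164, 41, 52, 890] [509. 113.] [ 45.  121.1] 57.8 z 0.0816 mean [0.5083 0.1131]
mid [205, 173, 32, 43, 432] [486.2  75.6] [ 48.1 117.9] 57.3 z 0.0561 mean [0.4827 0.084 ]
mid [179, 174, 25, 27, 335] [518.4 161.8] [40.7 59.9] 61.5 z 0.0556 mean [0.5184 0.1613]
heap [179, 164, 58, 68, 2141] [494.1 113.8] [160.  133.2] 21.9 z 0.0584 mean [0.4947 0.1173]
tray [120, 145, 175, 112, 9616] [491.9 143.6] [449.9 244.6] 79.3 z 0.0068 mean [0.4864 0.1286]
tray [275, 145, 18, 17, 71] [610.6 -73.2] [36.6 36.1] 46.3 z 0.0044 mean [ 0.6104 -0.0708]
lev [361, 167, 32, 65, 1081] [ 473.2 -286.7] [151.2  57.5] 4.4 z 0.1062 mean [ 0.4695 -0.2876]
levbase [407, 150, 13, 22, 132] [ 578.9 -399.5] [30.8 54.3] 87.7 z 0.0048 mean [ 0.5802 -0.4036]
levbase [343, 157, 70, 75, 2509] [ 494.1 -312.2] [191.2 168.9] 5.6 z 0.0342 mean [ 0.4936 -0.2892]
levbase [411, 174, 9, 20, 66] [ 519.1 -402. ] [20.9 48.8] 87.6 z 0.0046 mean [ 0.5196 -0.4039]
levbase [400, 204, 20, 14, 78] [ 450.7 -386.3] [31.7 47.6] 2.1 z 0.0047 mean [ 0.4547 -0.3836]
levbase [407, 216, 13, 15, 54] [ 420.
[... 1994 characters left out ...]
, -0.281, 0.001], [0.442, -0.28, 0.103], [0.441, -0.292, 0.114], [0.44, -0.306, 0.115]]
216 [[0.44, -0.265, -0.001], [0.44, -0.281, -0.002], [0.431, -0.277, 0.119], [0.431, -0.291, 0.119], [0.431, -0.305, 0.118]]
220 [[0.43, -0.264, 0.004], [0.43, -0.28, 0.003], [0.422, -0.277, 0.12], [0.422, -0.291, 0.114], [0.421, -0.304, 0.121]]
224 [[0.42, -0.265, -0.0], [0.419, -0.279, 0.006], [0.413, -0.276, 0.12], [0.412, -0.29, 0.122], [0.412, -0.305, 0.117]]
228 [[0.41, -0.264, 0.002], [0.409, -0.279, 0.004], [0.404, -0.276, 0.121], [0.403, -0.29, 0.119], [0.403, -0.303, 0.122]]
232 [[0.4, -0.264, -0.002], [0.399, -0.279, 0.002], [0.399, -0.294, 0.0], [0.399, -0.31, -0.002], [0.398, -0.325, -0.004]]
```

View pics/z1.png

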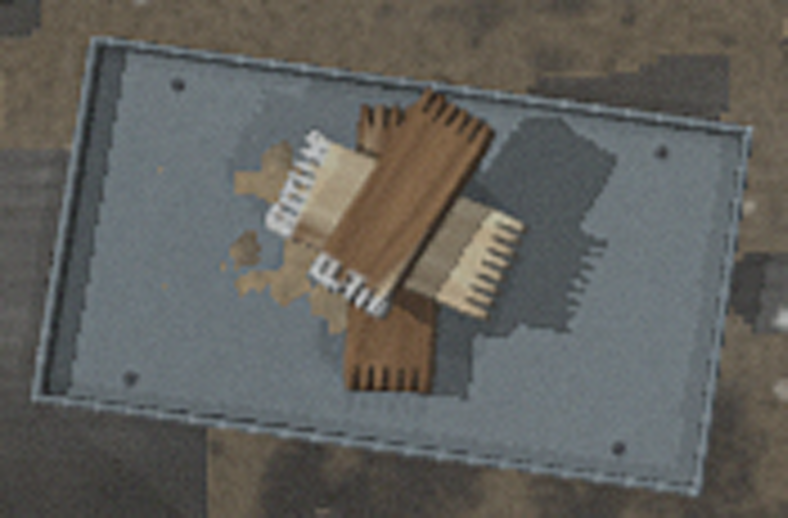

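View pics/z2.png

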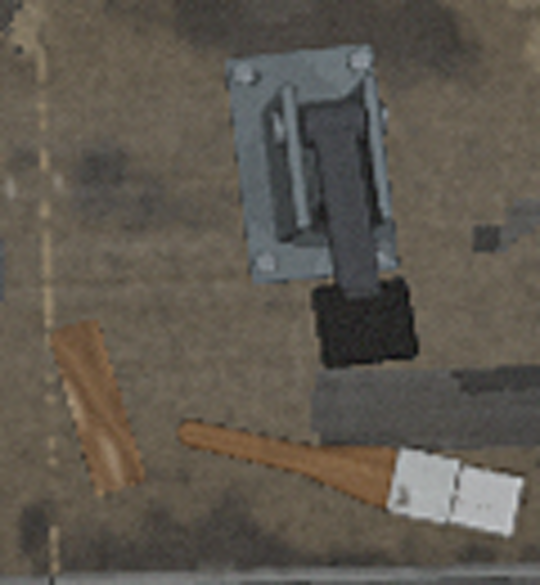

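```bash
cat >> h.py <<'E'
def tray(P):
    # rim: z in .018-.027
    Z=P[...,2]; m=np.zeros(Z.shape,bool); m[145:262,122:295]=1
    m&=(Z>0.0145)&(Z<0.027)
    l=cv2.morphologyEx(m.astype(np.uint8),cv2.MORPH_CLOSE,np.ones((3,3)))
    k,l,s,_=cv2.connectedComponentsWithStats(l); i=1+np.argmax(s[1:,2])
    return cv2.minAreaRect((P[(l==i)&m][:,:2]*1000).astype(np.float32))
def goal(p,ang,o=None):
    """shift/turn in tool axes to reach TCP p with jaw axis at world angle ang (deg), tool down"""
    o=o or get_obs(); M=R.from_quat(o['ee_rot']); m=M.as_matrix()
    d=m.T@(np.array(p)-o['position'])
    z=np.array([np.cos(np.radians(ang)),np.sin(np.radians(ang)),0]);y=np.array([0,0,-1.]);x=np.cross(y,z)
    G=R.from_matrix(np.c_[x,y,z]); r=(M.inv()*G).as_rotvec()
    print('goal',np.round(p,4),ang,'shift',d.round(4),'turn',r.round(4),'rows>=',np.ceil(max(np.linalg.norm(d)/.0417,np.linalg.norm(r)/.125)))
E
python3 - <<'E'
from h import *
P=np.load('top0.npy'); print('tray',tray(P))
Z=P[...,2]; I=cv2.imread('pics/top0.png').astype(int)
t=np.zeros(Z.shape,bool); t[160:236,175:245]=1
m=t&(Z>.05)&(Z<.067)
m=cv2.morphologyEx(m.astype(np.uint8),cv2.MORPH_OPEN,np.ones((3,3)))>0
print('broad',cv2.minAreaRect((P[m][:,:2]*1000).astype(np.float32)))
m=t&(Z>.024)&(Z<.04)
m=cv2.morphologyEx(m.astype(np.uint8),cv2.MORPH_OPEN,np.ones((3,3)))>0
print('long',cv2.minAreaRect((P[m][:,:2]*1000).astype(np.float32)), [P[m][:,i].min().round(3) for i in (0,1,2)],[P[m][:,i].max().round(3) for i in (0,1,2)])
m=t&(Z>.075)
m=cv2.morphologyEx(m.astype(np.uint8),cv2.MORPH_OPEN,np.ones((3,3)))>0
r=cv2.minAreaRect((P[m][:,:2]*1000).astype(np.float32));print('short',r)
# tray rim lines via image edges
# lever pad: dark pixels
g=I.max(-1); t=np.zeros(Z.shape,bool); t[205:240,365:400]=1
m=t&(Z>.108)
m=cv2.morphologyEx(m.astype(np.uint8),cv2.MORPH_OPEN,np.ones((5,5)))>0
print('pad',cv2.minAreaRect((P[m][:,:2]*1000).astype(np.float32)),np.median(P[m],0))
goal([.509,.113,.062],57.8)
E
```

```text
tray ((482.35400390625, 128.04014587402344), (380.44927978515625, 210.41676330566406), 80.450927734375)
broad ((500.80352783203125, 124.5667953491211), (122.54203033447266, 57.70198440551758), 66.08917999267578)
long ((488.95880126953125, 127.0767822265625), (48.75814437866211, 152.01663208007812), 87.23246002197266) [np.float64(0.413), np.float64(0.104), np.float64(0.024)] [np.float64(0.565), np.float64(0.154), np.float64(0.039)]
short ((507.9466247558594, 113.9090576171875), (44.60700225830078, 115.69544982910156), 57.441246032714844)
pad ((422.2991638183594, -293.1197814941406), (47.50673294067383, 51.16571807861328), 0.06643524765968323) [ 0.4199424  -0.29163249  0.11833564]
goal [0.509 0.113 0.062] 57.8 shift [ 0.4285  0.1691 -0.3275] turn [0.001  0.1742 0.0002] rows>= 14.0
```

Tray centre is (0.482, 0.128) with its y axis at 80.5°. The short block is at (0.508, 0.113) and the broad at (0.501, 0.124). The long block is already well placed in the middle, so I'll leave it and put the short and broad blocks on either side of it.

Request:
send_rows(motion=[[100,0.3,0.07,-0.229,0,0.122,0],[100,0.3,0.07,-0.229,0,0.122,0],[100,0.3,0.07,-0.229,0,0.122,0],[100,0.3,0.07,-0.229,0,0.122,0],[100,0.3,0.07,-0.229,0,0.122,0],[100,0.3,0.07,-0.229,0,0.122,0],[100,0.3,0.07,-0.229,0,0.122,0],[100,0.3,0.07,-0.229,0,0.122,0],[100,0.3,0.07,-0.229,0,0.122,0],[100,0.3,0.07,-0.229,0,0.122,0]], squeeze=40)

```text
clock: 0.98
position: [0.4302, 0.2462, 0.1602]
ee_rot: [0.684, -0.181, 0.181, -0.683]
ft_force: [-0.0, -0.9, -1.1]
grip_width: 1.0
```

```bash
python3 - <<'E'
from h import *
o=st(); goal([.508,.1135,.130],57.6); goal([.508,.1135,.062],57.6)
E
```

```text
{'clock': 0.9833, 'joint_pos': [-0.7953, 0.0996, 0.1931, 1.8973, -0.0187, 1.1483, 0.4575], 'position': [0.4302, 0.2462, 0.1602], 'ee_rot': [0.6845, -0.1809, 0.1812, -0.6826], 'ft_force': [-0.0148, -0.8921, -1.123], 'grip_width': 1.0003}
goal [0.508  0.1135 0.13  ] 57.6 shift [ 0.1332  0.0305 -0.0767] turn [0.0024 0.0477 0.0012] rows>= 4.0
goal [0.508  0.1135 0.062 ] 57.6 shift [ 0.1332  0.0985 -0.0765] turn [0.0024 0.0477 0.0012] rows>= 5.0
```

Request:
send_rows(motion=[[100,0.133,0.03,-0.0767,0,0.048,0],[100,0.133,0.03,-0.0767,0,0.048,0],[100,0.133,0.03,-0.0767,0,0.048,0],[100,0.133,0.03,-0.0767,0,0.048,0],[100,0.133,0.03,-0.0767,0,0.048,0],[100,0.133,0.03,-0.0767,0,0.048,0]])

```text
clock: 1.48
position: [0.5064, 0.1195, 0.1307]
ee_rot: [0.68, -0.196, 0.196, -0.679]
ft_force: [-1.2, 1.3, -0.2]
grip_width: 0.999
```

```bash
python3 - <<'E'
from h import *
o=st(); c=shot('wrist','w1'); goal([.508,.1135,.063],57.6,o)
P=c['P'];Z=P[...,2]; m=(Z>.078)&(Z<.09); m=cv2.morphologyEx(m.astype(np.uint8),cv2.MORPH_OPEN,np.ones((7,7)))
k,l,s,_=cv2.connectedComponentsWithStats(m)
for i in range(1,k):
  if s[i,4]>500: print(s[i],cv2.minAreaRect((P[l==i][:,:2]*1000).astype(np.float32)))
E
```

```text
{'clock': 1.4833, 'joint_pos': [-0.6091, 0.1855, 0.3205, 1.8762, -0.065, 1.0912, 0.7456], 'position': [0.5064, 0.1195, 0.1307], 'ee_rot': [0.6798, -0.1962, 0.1957, -0.679], 'ft_force': [-1.1715, 1.2524, -0.1811], 'grip_width': 0.9994}
goal [0.508  0.1135 0.063 ] 57.6 shift [ 0.0046  0.0677 -0.0041] turn [ 0.0012  0.0039 -0.0004] rows>= 2.0
[  234   148    78   186 12510] ((508.3594970703125, 114.3447494506836), (43.28617858886719, 117.98106384277344), 56.61214065551758)
```

View pics/w1.png

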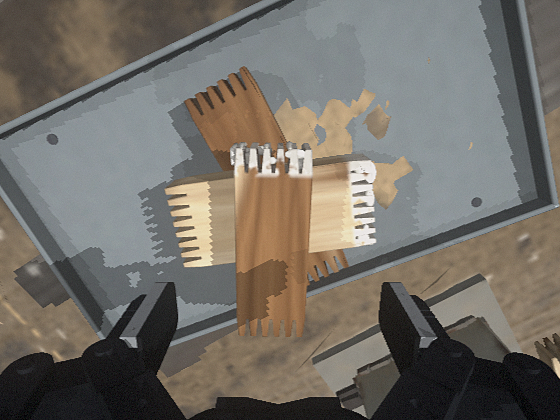

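The wrist view shows the short block centred between the fingers at (270,245), with the pale broad block under it and the long block below that. Now I'll descend and grasp.

Request:
send_rows(motion=[[100,0,0.02,0,0,0,0],[100,0,0.045,0,0,0,0],[100,0,0.062,0,0,0,0],[100,0,0.067,0,0,0,0],[0,0,0.067,0,0,0,0],[0,0,0.067,0,0,0,0],[0,0,0.067,0,0,0,0],[0,0,0.067,0,0,0,0],[0,0,0.067,0,0,0,0],[0,0,0.067,0,0,0,0]], squeeze=40)

```text
clock: 2.37
position: [0.507, 0.1219, 0.0658]
ee_rot: [-0.679, 0.194, -0.195, 0.68]
ft_force: [-1.4, 0.6, 7.4]
grip_width: 0.497
```

```bash
python3 - <<'E'
from h import *
o=st(); goal([.464,.0195,.15],80.45,o)
E
```

```text
{'clock': 2.3667, 'joint_pos': [-0.5973, 0.2699, 0.3101, 1.9327, -0.1009, 0.9512, 0.7739], 'position': [0.507, 0.1219, 0.0658], 'ee_rot': [-0.6791, 0.194, -0.1952, 0.6805], 'ft_force': [-1.4072, 0.5986, 7.4324], 'grip_width': 0.497}
goal [0.464  0.0195 0.15  ] 80.45 shift [ 0.0178 -0.0844 -0.1095] turn [-0.002  -0.391   0.0016] rows>= 4.0
```

Opening is 0.497 (42 mm), so the short block is held. Now I'll lift it and carry it across.

Request:
send_rows(motion=[[0,0,-0.02,0,0,0,0],[0,0,-0.05,0,0,0,0],[0,0,-0.085,0,0,0,0],[0,0.018,-0.085,-0.03,0,-0.08,0],[0,0.018,-0.085,-0.06,0,-0.19,0],[0,0.018,-0.085,-0.09,0,-0.3,0],[0,0.018,-0.085,-0.11,0,-0.391,0],[0,0.018,-0.085,-0.11,0,-0.391,0],[0,0.018,-0.085,-0.11,0,-0.391,0],[0,0.018,-0.085,-0.11,0,-0.391,0]])

```text
clock: 3.2
position: [0.4636, 0.0192, 0.1498]
ee_rot: [-0.704, 0.059, -0.06, 0.705]
ft_force: [0.1, 0.4, -1.0]
grip_width: 0.489
```

```bash
python3 - <<'E'
from h import *
o=st(); goal([.464,.0195,.016],80.45,o); c=shot('top','t1'); np.save('t1.npy',c['P']);w=shot('wrist','w2')
P=c['P'];Z=P[...,2];t=np.zeros(Z.shape,bool); t[160:236,175:245]=1
I=cv2.imread('pics/t1.png');cv2.imwrite('pics/t1z.png',cv2.resize(I[145:260,120:295],None,fx=4.5,fy=4.5))
E
```

```text
{'clock': 3.2, 'joint_pos': [-0.4962, 0.0314, 0.3657, 1.9933, -0.0131, 1.1178, 1.278], 'position': [0.4636, 0.0192, 0.1498], 'ee_rot': [-0.7043, 0.0589, -0.0596, 0.7049], 'ft_force': [0.0572, 0.4334, -0.9878], 'grip_width': 0.4893}
goal [0.464  0.0195 0.016 ] 80.45 shift [0.0002 0.1338 0.0002] turn [-0.0009 -0.0011  0.001 ] rows>= 4.0
```

View pics/t1z.png

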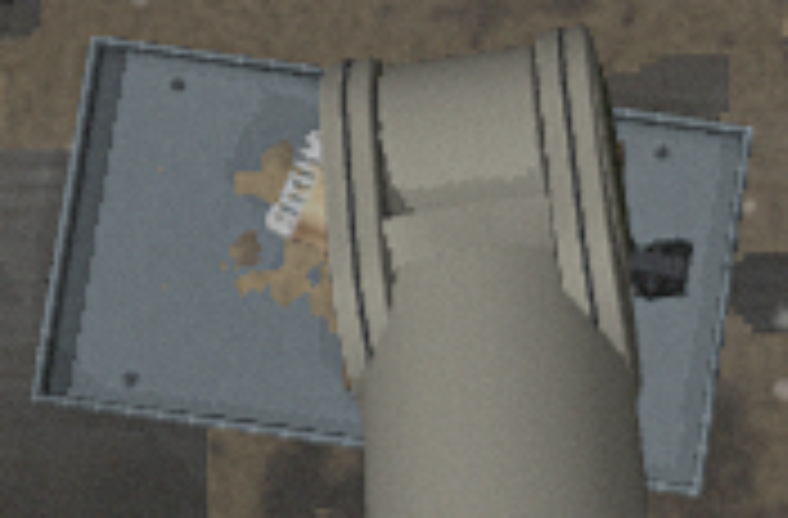

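View pics/w2.png

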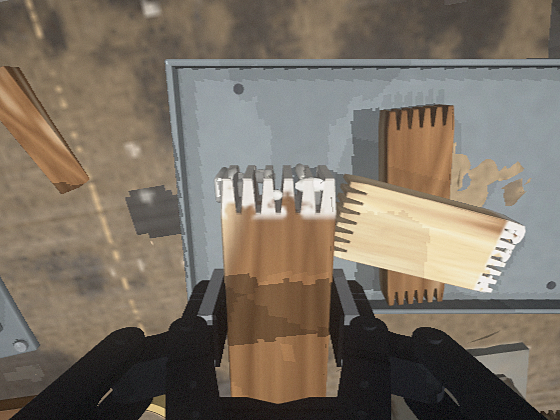

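The block is held well and the broad block is undisturbed. I'll place the short one 15 mm further out, to keep the opening fingers clear of the broad block's overhang.

Request:
send_rows(motion=[[0,0,0,-0.015,0,0,0],[0,0,0.03,-0.015,0,0,0],[0,0,0.06,-0.015,0,0,0],[0,0,0.09,-0.015,0,0,0],[0,0,0.112,-0.015,0,0,0],[0,0,0.125,-0.015,0,0,0],[0,0,0.131,-0.015,0,0,0],[0,0,0.135,-0.015,0,0,0],[0,0,0.135,-0.015,0,0,0],[0,0,0.135,-0.015,0,0,0]])

```text
clock: 4.13
position: [0.4615, 0.0041, 0.0149]
ee_rot: [-0.705, 0.058, -0.059, 0.705]
ft_force: [1.3, -0.2, -0.3]
grip_width: 0.495
```

Request:
send_rows(motion=[[50,0,0,0,0,0,0],[65,0,0,0,0,0,0],[65,0,0,0,0,0,0],[65,0,0,0,0,0,0],[65,0,-0.03,0,0,0,0],[65,0,-0.07,0,0,0,0],[100,0,-0.11,0,0,0,0],[100,0,-0.15,0,0,0,0],[100,0,-0.15,0,0,0,0]])

```text
clock: 4.88
position: [0.4644, 0.0039, 0.1718]
ee_rot: [-0.703, 0.055, -0.063, 0.706]
ft_force: [1.1, 0.3, 0.4]
grip_width: 0.998
```

```bash
python3 - <<'E'
from h import *
o=st(); w=shot('wrist','w3'); np.save('w3.npy',w['P']); P=w['P'];Z=P[...,2]
def f(m,n):
  m=cv2.morphologyEx(m.astype(np.uint8),cv2.MORPH_OPEN,np.ones((5,5)));k,l,s,_=cv2.connectedComponentsWithStats(m)
  for i in range(1,k):
    if s[i,4]>400: print(n,s[i],np.round(cv2.minAreaRect((P[l==i][:,:2]*1000).astype(np.float32))[0],1),cv2.minAreaRect((P[l==i][:,:2]*1000).astype(np.float32))[1:],np.median(Z[l==i]).round(4))
f((Z>.05)&(Z<.066),'mid'); f((Z>.026)&(Z<.04),'low')
E
```

```text
{'clock': 4.8833, 'joint_pos': [-0.4926, -0.0015, 0.3903, 1.9746, -0.0013, 1.1574, 1.3016], 'position': [0.4644, 0.0039, 0.1718], 'ee_rot': [-0.7033, 0.0554, -0.0628, 0.7059], 'ft_force': [1.1324, 0.2837, 0.4368], 'grip_width': 0.9976}
mid [  342   167   183   105 11580] [499.1 120.8] ((132.44683837890625, 60.12995910644531), 64.6748275756836) 0.0574
low [ 396   98   65   88 4687] [443.8 128. ] ((50.90791320800781, 68.66663360595703), 85.01313781738281) 0.0314
low [ 247  126   57  137 6490] [467.3   3.4] ((44.364288330078125, 118.80772399902344), 81.43732452392578) 0.0314
low [ 394  252   56   34 1297] [552.2 121. ] ((48.02625274658203, 35.37081527709961), 84.8708267211914) 0.0314
low [  0 286  21  41 454] [ 527.6 -257.2] ((40.19877624511719, 4.186769962310791), 3.207533597946167) 0.0322
```

View pics/w3.png

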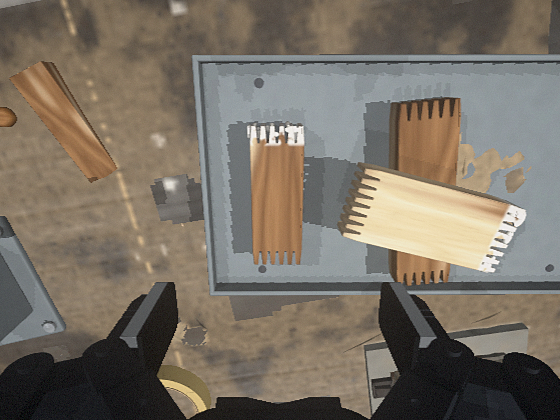

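The short block lies flat at (0.467, 0.003), pixel (275,205). The broad block is at (0.499, 0.121) with its length at 65°. I'll turn the jaws to -25° and go there.

Request:
send_rows(motion=[[100,0.017,0,0.1215,0,0.12,0],[100,0.017,0,0.1215,0,0.24,0],[100,0.017,0,0.1215,0,0.36,0],[100,0.017,0,0.1215,0,0.48,0],[100,0.017,0,0.1215,0,0.6,0],[100,0.017,0,0.1215,0,0.72,0],[100,0.017,0,0.1215,0,0.84,0],[100,0.017,0,0.1215,0,0.96,0],[100,0.017,0,0.1215,0,1.08,0],[100,0.017,0,0.1215,0,1.2,0]])

```text
clock: 5.77
position: [0.4971, 0.1205, 0.1633]
ee_rot: [0.547, -0.448, 0.448, -0.547]
ft_force: [-0.1, 1.0, 0.3]
grip_width: 0.997
```

Request:
send_rows(motion=[[100,0,0.02,0,0,0.12,0],[100,0,0.04,0,0,0.24,0],[100,0,0.05,0,0,0.36,0],[100,0,0.05,0,0,0.48,0],[100,0,0.05,0,0,0.6,0],[100,0,0.05,0,0,0.645,0],[100,0,0.05,0,0,0.645,0],[100,0,0.05,0,0,0.645,0],[100,0,0.05,0,0,0.645,0]])

```text
clock: 6.52
position: [0.4974, 0.1206, 0.1139]
ee_rot: [-0.379, 0.597, -0.597, 0.379]
ft_force: [0.5, 0.1, 0.0]
grip_width: 0.996
```

```bash
python3 - <<'E'
from h import *
o=st(); w=shot('wrist','w4');P=w['P'];Z=P[...,2]
m=(Z>.05)&(Z<.066)
m=cv2.morphologyEx(m.astype(np.uint8),cv2.MORPH_OPEN,np.ones((5,5)));k,l,s,_=cv2.connectedComponentsWithStats(m)
for i in range(1,k):
    if s[i,4]>400: print(s[i],cv2.minAreaRect((P[l==i][:,:2]*1000).astype(np.float32)))
goal([.499,.121,.041],-25.3,o)
E
```

```text
{'clock': 6.5167, 'joint_pos': [-0.7083, 0.1901, 0.4215, 1.9187, -0.0892, 1.0513, -0.6882], 'position': [0.4974, 0.1206, 0.1139], 'ee_rot': [-0.3793, 0.5969, -0.5968, 0.3789], 'ft_force': [0.51, 0.0563, 0.0432], 'grip_width': 0.9962}
[  227   122   107   205 18157] ((499.33984375, 121.80716705322266), (132.25790405273438, 59.833702087402344), 64.68467712402344)
goal [0.499 0.121 0.041] -25.3 shift [-0.0011  0.0729  0.0013] turn [0.0004 0.0026 0.0004] rows>= 2.0
```

View pics/w4.png

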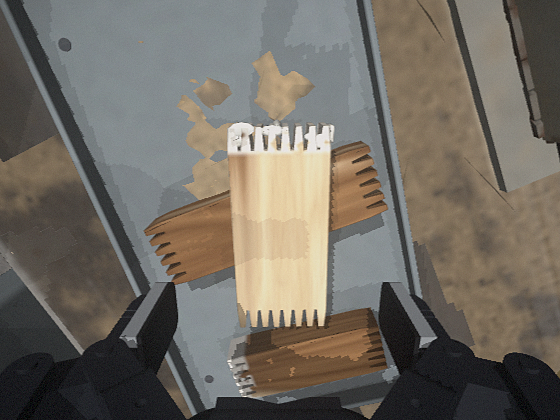

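The broad block sits squarely between the fingers, centre about (282,225).

Request:
send_rows(motion=[[100,0,0.03,0.001,0,0,0],[100,0,0.055,0.001,0,0,0],[100,0,0.068,0.001,0,0,0],[100,0,0.072,0.001,0,0,0],[0,0,0.072,0.001,0,0,0],[0,0,0.072,0.001,0,0,0],[0,0,0.072,0.001,0,0,0],[0,0,0.072,0.001,0,0,0],[0,0,0.072,0.001,0,0,0]], squeeze=45)

```text
clock: 7.32
position: [0.4994, 0.1205, 0.0436]
ee_rot: [0.378, -0.597, 0.597, -0.379]
ft_force: [-0.2, 0.5, 7.5]
grip_width: 0.668
```

```bash
python3 - <<'E'
from h import *
o=st(); goal([.5024,.246,.14],80.45,o)
E
```

```text
{'clock': 7.3167, 'joint_pos': [-0.6842, 0.2953, 0.4065, 1.9712, -0.148, 0.901, -0.6424], 'position': [0.4994, 0.1205, 0.0436], 'ee_rot': [0.3777, -0.5972, 0.5973, -0.3794], 'ft_force': [-0.1564, 0.5166, 7.481], 'grip_width': 0.6675}
goal [0.5024 0.246  0.14  ] 80.45 shift [-0.1149 -0.0962 -0.0507] turn [-2.700e-03 -1.845e+00 -1.000e-04] rows>= 15.0
```

Holding 57 mm, which matches the broad block. I'll lift it straight up, then carry and turn it.

Request:
send_rows(motion=[[0,0,-0.02,0,0,0,0],[0,0,-0.055,0,0,0,0],[0,0,-0.096,0,0,0,0],[0,-0.02,-0.096,-0.01,0,-0.12,0],[0,-0.04,-0.096,-0.02,0,-0.24,0],[0,-0.06,-0.096,-0.03,0,-0.36,0],[0,-0.08,-0.096,-0.04,0,-0.48,0],[0,-0.1,-0.096,-0.05,0,-0.6,0],[0,-0.115,-0.096,-0.05,0,-0.72,0],[0,-0.115,-0.096,-0.05,0,-0.84,0]])

```text
clock: 8.15
position: [0.5021, 0.2495, 0.1386]
ee_rot: [-0.591, 0.388, -0.388, 0.592]
ft_force: [-1.0, -0.2, -2.3]
grip_width: 0.665
```

Request:
send_rows(motion=[[0,0,0,0,0,-0.12,0],[0,0,0,0,0,-0.24,0],[0,0,0,0,0,-0.36,0],[0,0,0,0,0,-0.48,0],[0,0,0,0,0,-0.6,0],[0,0,0,0,0,-0.72,0],[0,0,0,0,0,-0.84,0],[0,0,0,0,0,-0.96,0],[0,0,0,0,0,-1.005,0],[0,0,0,0,0,-1.005,0]])

```text
clock: 8.98
position: [0.5024, 0.2455, 0.1386]
ee_rot: [-0.705, 0.058, -0.058, 0.705]
ft_force: [0.4, 0.0, -0.2]
grip_width: 0.66
```

```bash
python3 - <<'E'
from h import *
o=st(); goal([.502,.245,.0185],80.45,o); w=shot('wrist','w5')
E
```

```text
{'clock': 8.9833, 'joint_pos': [-0.6565, 0.2565, 0.1392, 1.7626, -0.0391, 1.1248, 0.9013], 'position': [0.5024, 0.2455, 0.1386], 'ee_rot': [-0.7046, 0.0581, -0.0582, 0.7048], 'ft_force': [0.3604, 0.0308, -0.1823], 'grip_width': 0.6596}
goal [0.502  0.245  0.0185] 80.45 shift [-0.0003  0.1201 -0.0006] turn [-0.0003  0.0021  0.0002] rows>= 3.0
```

View pics/w5.png

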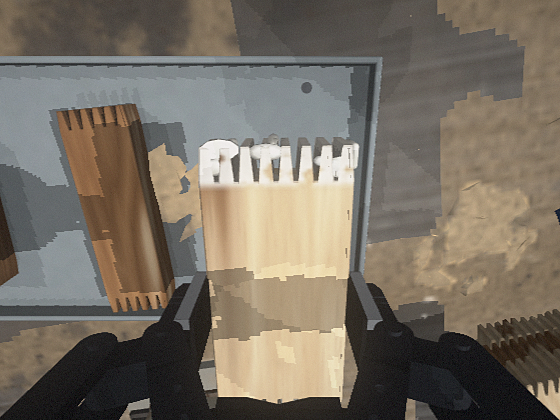

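The broad block is held square to the tray with the right side clear. Lowering it now.

Request:
send_rows(motion=[[0,0,0.03,0,0,0,0],[0,0,0.06,0,0,0,0],[0,0,0.09,0,0,0,0],[0,0,0.107,0,0,0,0],[0,0,0.115,0,0,0,0],[0,0,0.12,0,0,0,0],[0,0,0.1205,0,0,0,0],[0,0,0.1205,0,0,0,0],[0,0,0.1205,0,0,0,0]])

```text
clock: 9.78
position: [0.5032, 0.2461, 0.019]
ee_rot: [-0.704, 0.058, -0.06, 0.705]
ft_force: [0.6, -1.0, -0.9]
grip_width: 0.664
```

Request:
send_rows(motion=[[70,0,0,0,0,0,0],[85,0,0,0,0,0,0],[85,0,0,0,0,0,0],[85,0,0,0,0,0,0],[85,0,-0.03,0,0,0,0],[85,0,-0.07,0,0,0,0],[85,0,-0.11,0,0,0,0],[85,0,-0.15,0,0,0,0],[85,0,-0.18,0,0,0,0]])

```text
clock: 10.53
position: [0.503, 0.2457, 0.2016]
ee_rot: [-0.704, 0.058, -0.06, 0.705]
ft_force: [1.0, 0.3, -0.2]
grip_width: 0.85
```

```bash
python3 - <<'E'
from h import *
o=st(); w=shot('wrist','w6')
goal([.42,-.2925,.20],90,o)
E
```

```text
{'clock': 10.5333, 'joint_pos': [-0.6637, 0.2019, 0.146, 1.69, -0.031, 1.2486, 0.8928], 'position': [0.503, 0.2457, 0.2016], 'ee_rot': [-0.7039, 0.0581, -0.0599, 0.7054], 'ft_force': [1.0123, 0.3054, -0.1974], 'grip_width': 0.8501}
goal [ 0.42   -0.2925  0.2   ] 90 shift [ 7.700e-03  4.000e-04 -5.446e-01] turn [-0.002  -0.1671  0.0026] rows>= 14.0
```

View pics/w6.png

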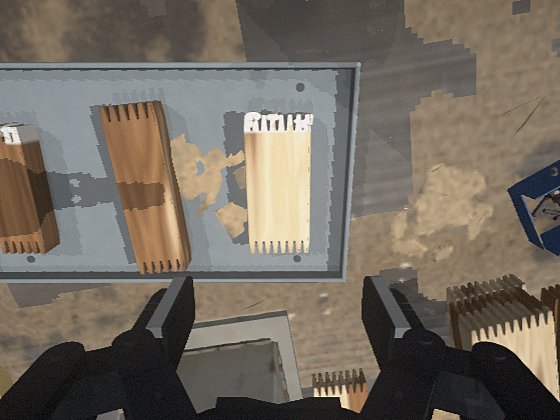

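All three blocks lie flat and apart: short (25,195), long (145,190), broad (280,185). On to the lever.

Request:
send_rows(motion=[[0,0.005,0,-0.04,0,-0.03,0],[0,0.005,0,-0.08,0,-0.06,0],[0,0.005,0,-0.12,0,-0.09,0],[0,0.005,0,-0.16,0,-0.12,0],[0,0.005,0,-0.2,0,-0.15,0],[0,0.005,0,-0.24,0,-0.18,0],[0,0.005,0,-0.28,0,-0.21,0],[0,0.005,0,-0.32,0,-0.24,0],[0,0.005,0,-0.36,0,-0.245,0],[0,0.005,0,-0.4,0,-0.245,0]])

```text
clock: 11.42
position: [0.4401, -0.1515, 0.1979]
ee_rot: [-0.706, -0.028, 0.028, 0.707]
ft_force: [1.9, -0.2, -0.5]
grip_width: 0.004
```

```bash
python3 - <<'E'
from h import *
o=st(); goal([.4165,-.293,.165],94.5,o)
P=shot('top','t2')['P'];np.save('t2.npy',P)
I=cv2.imread('pics/t2.png');cv2.imwrite('pics/t2z.png',cv2.resize(I[145:260,120:295],None,fx=4.5,fy=4.5))
E
```

```text
{'clock': 11.4167, 'joint_pos': [-0.2517, -0.0211, 0.485, 1.934, 0.0099, 1.2256, 1.8793], 'position': [0.4401, -0.1515, 0.1979], 'ee_rot': [-0.7064, -0.0281, 0.0275, 0.7067], 'ft_force': [1.8581, -0.1869, -0.4973], 'grip_width': 0.0042}
goal [ 0.4165 -0.293   0.165 ] 94.5 shift [-0.0347  0.0328 -0.1392] turn [-0.0003  0.0002  0.0008] rows>= 4.0
```

View pics/t2.png

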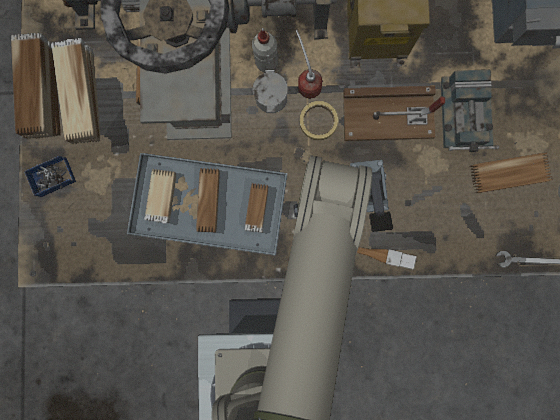

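The top view confirms three separate blocks in the tray at (160,195), (208,200) and (257,207). Continuing to a point above the pad.

Request:
send_rows(motion=[[0,-0.01,0.008,-0.035,0,0,0],[0,-0.018,0.016,-0.07,0,0,0],[0,-0.026,0.024,-0.105,0,0,0],[0,-0.035,0.033,-0.139,0,0,0],[0,-0.035,0.033,-0.139,0,0,0],[0,-0.035,0.033,-0.139,0,0,0],[0,-0.035,0.033,-0.139,0,0,0]])

```text
clock: 12.05
position: [0.417, -0.2905, 0.1646]
ee_rot: [-0.706, -0.028, 0.028, 0.707]
ft_force: [0.2, 0.6, 0.7]
grip_width: 0.003
```

```bash
python3 - <<'E'
from h import *
o=st(); w=shot('wrist','w7'); s=shot('scene','s7'); np.save('w7.npy',w['P']); np.save('s7.npy',s['P'])
I=cv2.imread('pics/s7.png');cv2.imwrite('pics/s7z.png',cv2.resize(I[190:340,260:430],None,fx=4,fy=4))
E
```

```text
{'clock': 12.05, 'joint_pos': [-0.0754, 0.1298, 0.6448, 1.8823, -0.0853, 1.1572, 2.2488], 'position': [0.417, -0.2905, 0.1646], 'ee_rot': [-0.7064, -0.0275, 0.0277, 0.7067], 'ft_force': [0.1942, 0.589, 0.667], 'grip_width': 0.0025}
```

View pics/w7.png

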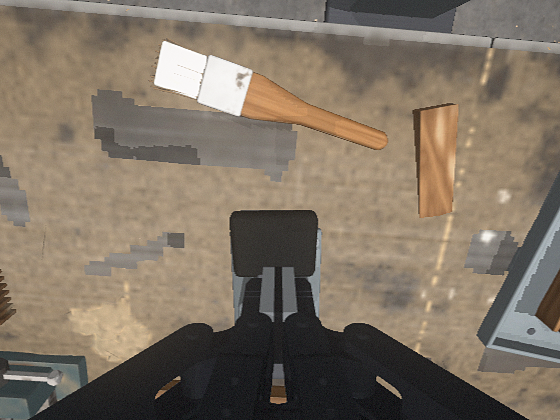

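View pics/s7z.png

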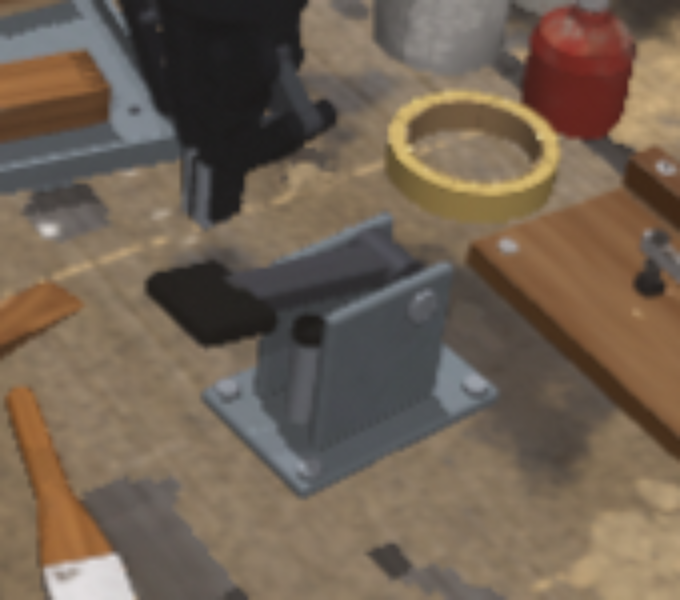

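The wrist view shows the black pad at (274,243), with the shut fingers at column 277. I'll measure the pad and base more exactly.

```bash
python3 - <<'E'
from h import *
P=np.load('w7.npy'); I=cv2.imread('pics/w7.png'); Z=P[...,2]
m=np.zeros(Z.shape,bool); m[195:268,215:335]=1
m&=(Z>.09)&(Z<.135)
print(Z[m].min(),Z[m].max()); Q=P[m]; print(cv2.minAreaRect((Q[:,:2]*1000).astype(np.float32)), Q[:,:2].min(0),Q[:,:2].max(0))
# near edge of pad (robot side) mid
for r in (215,230,245,260): 
  q=P[r][m[r]]; print(r,q[:,1].min().round(4),q[:,1].max().round(4),q[:,0].mean().round(4),q[:,2].mean().round(4))
# top view at start: pad and cheeks
T=np.load('top0.npy'); 
J=cv2.imread('pics/top0.png').max(-1)
mm=np.zeros(J.shape,bool); mm[208:236,364:398]=1; mm&=(T[...,2]>.105)
print(cv2.minAreaRect((T[mm][:,:2]*1000).astype(np.float32)))
E
```

```text
0.11267457373672163 0.12532630056394878
((416.1546325683594, -292.70892333984375), (37.16275405883789, 50.24453353881836), 4.396428108215332) [ 0.39628651 -0.31882616] [ 0.43654948 -0.26657819]
215 -0.3182 -0.2697 0.3993 0.1211
230 -0.3176 -0.2693 0.4075 0.1228
245 -0.3171 -0.2683 0.4176 0.1205
260 -0.3164 -0.2675 0.4283 0.118
((424.8924865722656, -292.2817077636719), (53.71453857421875, 50.4488639831543), 4.959983825683594)
```

Request:
send_rows(motion=[[0,-0.001,0.015,-0.002,0,0,0],[0,-0.001,0.03,-0.002,0,0,0],[0,-0.001,0.038,-0.002,0,0,0],[0,-0.001,0.044,-0.002,0,0,0],[0,-0.001,0.049,-0.002,0,0,0],[0,-0.001,0.054,-0.002,0,0,0],[0,-0.001,0.059,-0.002,0,0,0],[0,-0.001,0.064,-0.002,0,0,0],[0,-0.001,0.068,-0.002,0,0,0],[0,-0.001,0.068,-0.002,0,0,0]])

```text
clock: 12.98
position: [0.4157, -0.2932, 0.0966]
ee_rot: [-0.707, -0.027, 0.028, 0.707]
ft_force: [-4.9, 1.7, 7.3]
grip_width: 0.005
```

Request:
send_rows(motion=[[0,0,0,0,0,0,0],[0,0,0,0,0,0,0],[0,0,0,0,0,0,0]])

```text
clock: 13.23
position: [0.4158, -0.2932, 0.0971]
ee_rot: [-0.706, -0.027, 0.028, 0.707]
ft_force: [-4.0, 0.8, 7.3]
grip_width: 0.003
```

```bash
python3 - <<'E'
from h import *
o=st(); w=shot('wrist','w8'); s=shot('scene','s8'); np.save('w8.npy',w['P']); np.save('s8.npy',s['P'])
I=cv2.imread('pics/s8.png');cv2.imwrite('pics/s8z.png',cv2.resize(I[190:340,260:430],None,fx=4,fy=4))
for n,c in (('w',w),('s',s)):
  P=c['P'];Z=P[...,2]; J=c['pixels'].max(-1)
  m=(P[...,0]>.392)&(P[...,0]<.52)&(P[...,1]>-.325)&(P[...,1]<-.26)&(Z>.06)&(Z<.12)
  for a in np.arange(.392,.52,.008):
    q=m&(P[...,0]>=a)&(P[...,0]<a+.008); q1=q&(abs(P[...,1]+.293-(a-.415)*.078)<.009); q2=q&~q1
    print(n,a.round(3),q1.sum(),np.round(np.percentile(Z[q1],[10,50,90]),4) if q1.sum() else '', np.round(np.percentile(Z[q2],[50,95]),4) if q2.sum() else '')
E
```

```text
{'clock': 13.2333, 'joint_pos': [-0.044, 0.2244, 0.636, 1.9502, -0.1562, 1.0157, 2.3115], 'position': [0.4158, -0.2932, 0.0971], 'ee_rot': [-0.7065, -0.0274, 0.0276, 0.7067], 'ft_force': [-3.9887, 0.7866, 7.3398], 'grip_width': 0.0028}
w 0.392 690 [0.0902 0.095  0.0967] [0.095 0.097]
w 0.4 1375 [0.0961 0.103  0.1169] [0.0965 0.0977]
w 0.408 295 [0.0963 0.1089 0.1176] [0.0967 0.1174]
w 0.416 0  [0.0962 0.0972]
w 0.424 0  [0.0961 0.0972]
w 0.432 0  [0.0958 0.097 ]
w 0.44 0  
w 0.448 0  
w 0.456 46 [0.0957 0.0961 0.0967] 
w 0.464 143 [0.0954 0.096  0.0966] 
w 0.472 157 [0.0953 0.096  0.0965] 
w 0.48 150 [0.0953 0.0958 0.0964] 
w 0.488 0  
w 0.496 0  
w 0.504 0  
w 0.512 0  
s 0.392 43 [0.0902 0.0953 0.0979] [0.0946 0.0985]
s 0.4 74 [0.0951 0.1074 0.1183] [0.0965 0.1155]
s 0.408 5 [0.0954 0.0961 0.0984] [0.0958 0.1153]
s 0.416 4 [0.0948 0.0957 0.0969] [0.0959 0.1157]
s 0.424 9 [0.0945 0.0955 0.0974] [0.095  0.0975]
s 0.432 22 [0.0942 0.096  0.0977] [0.0949 0.0977]
s 0.44 28 [0.0942 0.0954 0.0975] [0.0918 0.096 ]
s 0.448 28 [0.0941 0.0951 0.0965] [0.0931 0.0958]
s 0.456 26 [0.0947 0.0955 0.097 ] [0.0915 0.0948]
s 0.464 29 [0.0855 0.0953 0.0977] [0.0866 0.0962]
s 0.472 60 [0.0632 0.0894 0.0962] [0.0859 0.0957]
s 0.48 36 [0.0666 0.0942 0.0963] [0.0872 0.0959]
s 0.488 31 [0.0935 0.095  0.0967] [0.0857 0.0957]
s 0.496 25 [0.0931 0.0948 0.0966] [0.0882 0.0953]
s 0.504 30 [0.0939 0.0949 0.0963] [0.089  0.0957]
s 0.512 33 [0.0933 0.0961 0.0976] [0.0913 0.0969]
```

View pics/s8z.png

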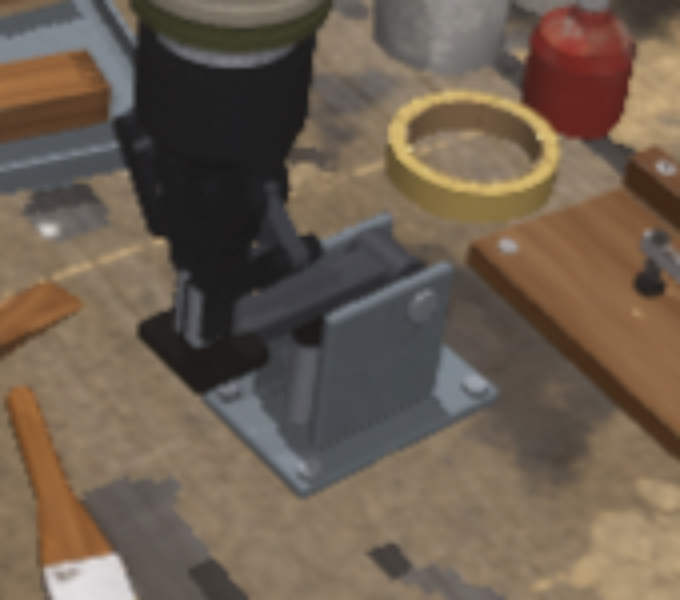

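View pics/w8.png

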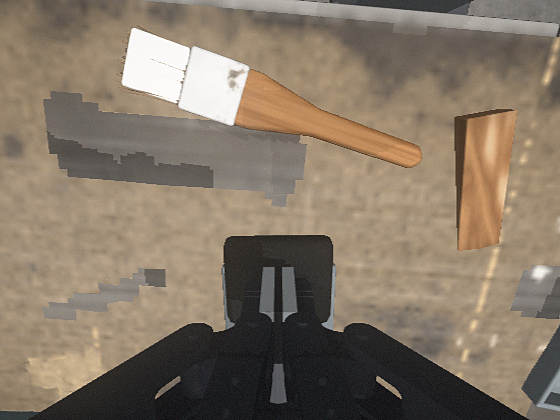

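The lever is nearly level: the pad reads 0.0965 and the lever near the cheeks 0.096, with a 7.3 N reaction. I'll trim down about 1 mm and let it settle.

Request:
send_rows(motion=[[0,0,0.0005,0,0,0,0],[0,0,0.001,0,0,0,0],[0,0,0.001,0,0,0,0],[0,0,0.001,0,0,0,0],[0,0,0.001,0,0,0,0],[0,0,0.001,0,0,0,0],[0,0,0.001,0,0,0,0],[0,0,0.001,0,0,0,0]])

```text
clock: 14.0
position: [0.4157, -0.2932, 0.0962]
ee_rot: [-0.706, -0.027, 0.028, 0.707]
ft_force: [-5.1, 1.4, 8.2]
grip_width: -0.001
```

```bash
python3 - <<'E'
from h import *
o=st(); w=shot('wrist','w9'); t=shot('top','t9');P=w['P'];Z=P[...,2]
s=shot('scene','s9')
a=(P[...,0]>.396)&(P[...,0]<.436)&(P[...,1]>-.318)&(P[...,1]<-.27)&(Z>.085)&(Z<.1)&(abs(P[...,1]+.293)>.012)
b=(P[...,0]>.456)&(P[...,0]<.488)&(abs(P[...,1]+.289)<.009)&(Z>.085)&(Z<.1)
for m in (a,b): print(m.sum(),np.median(P[m],0).round(4))
q=P[a]; print('slope along x',np.linalg.lstsq(np.c_[q[:,0]-.415,q[:,1]+.293,np.ones(len(q))],q[:,2],rcond=None)[0].round(4))
q=P[a|b]; print('slope both',np.linalg.lstsq(np.c_[q[:,0]-.415,np.ones(len(q))],q[:,2],rcond=None)[0].round(4))
P=s['P'];Z=P[...,2]; I=s['pixels']
T=t['P'];Z=T[...,2];v=np.zeros(Z.shape,bool);v[150:255,125:290]=1
m=(v&(Z>.026)&(Z<.045)).astype(np.uint8);m=cv2.morphologyEx(m,cv2.MORPH_OPEN,np.ones((3,3)));k,l,ss,_=cv2.connectedComponentsWithStats(m)
for i in range(1,k):
  if ss[i,4]>100: print(ss[i],cv2.minAreaRect((T[l==i][:,:2]*1000).astype(np.float32)),np.percentile(Z[l==i],[5,50,95]).round(4))
E
```

```text
{'clock': 14.0, 'joint_pos': [-0.0434, 0.2258, 0.6357, 1.9511, -0.1574, 1.0137, 2.3125], 'position': [0.4157, -0.2932, 0.0962], 'ee_rot': [-0.7064, -0.0274, 0.0276, 0.7067], 'ft_force': [-5.1487, 1.4267, 8.2323], 'grip_width': -0.0005}
3228 [ 0.4096 -0.3078  0.0953]
498 [ 0.4747 -0.2885  0.0955]
slope along x [0.0314 0.0183 0.0952]
slope both [0.0114 0.095 ]
[145 172  28  51 847] ((500.58331298828125, 246.29718017578125), (58.778038024902344, 126.81082916259766), 82.15245056152344) [0.0267 0.03   0.0343]
[196 172  22  58 878] ((487.6121826171875, 125.40284729003906), (48.530704498291016, 143.62716674804688), 85.83000183105469) [0.0267 0.0302 0.0346]
[246 188  21  42 580] ((463.959716796875, 3.6448745727539062), (43.529808044433594, 108.4175033569336), 80.09490966796875) [0.0266 0.0301 0.0343]
```

View pics/s9.png

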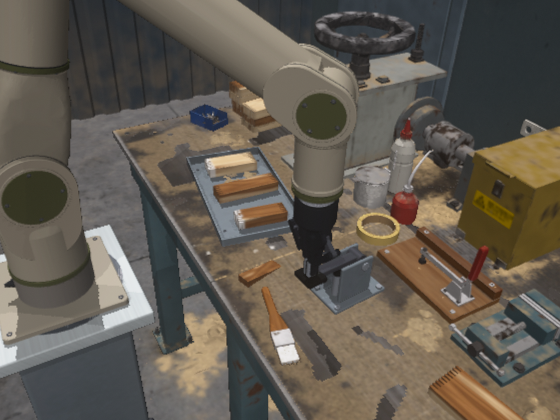

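The pad (0.0953) and the lever root (0.0955) agree to 0.2 mm. TCP is 0.0962 and the reaction 8.2 N, so the lever is at run. The scene view shows three separate flat blocks, with the wedge and brush where they started. Handing in.

```bash
python3 -c "
from h import *
print(hand_in()); st()"
```

```text
the job is handed in; nothing more can be done
None
the job is handed in; nothing more can be done
```

I spread the blocks and handed the job in at about 14 s, with the lever still held at run.

**Blocks:** I moved the short block to the right of the long one and the broad block to the left. The long block stayed in the middle. In the last top view all three lie flat, with tops at about 30 mm and more than 45 mm between neighbours.

**Lever:** I pressed the pad in one slow descent and a 1 mm trim, and never went below run. The last check read a TCP height of 96.2 mm and a reaction of 8.2 N. The pad and the lever near the cheeks agreed to about 0.2 mm in height.

**Disagreements in the checks:**
- A slope fitted across the pad and lever gave about 0.01 rad, and across the pad alone 0.03 rad. I took this as depth noise.
- While pressing there was also about 5 N of sideways force, which I took to be friction.
- The first grasp was about 7 mm off its target, and both grasps showed about 7.5 N of upward force. Each block was still held securely and placed cleanly.

The wedge and brush showed no visible change in the pictures. I did not measure their positions.

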